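# Rock the tight lid out of the biscuit jar and hold it over the mouth

### The arm

A 6-joint arm with a two-finger parallel gripper is mounted at the origin on the work surface. World frame = base frame: x ahead of the robot, y to its left, z up, the work surface at z = 0. Lengths are in m, angles in rad, forces in N, time in s.
With the tool pointing down it reaches from about 0.4 to 0.925 m from the base axis. Payload 3.4 kg.
Tool frame: the origin (TCP) lies between the finger pads; the fingertips stand 22 mm ahead of it and the grasp point (between the pads) lies 3 mm ahead of it; z points along the fingers, y is the line along which they close (so a half turn about z gives the same grasp; the last joint's range is limited). The gripper opens to 85 mm and grips with 20 to 120 N. Pads are 22 mm wide; open, the fingers measure 114 mm over their backs; the gripper's body (76 mm by 85 mm) begins 54 mm behind the grasp point. The pads swing forward as they close: fully open they stand 13 mm farther back than shut.
Start: joints at [1.218, 0.307, 1.506, -0, 1.328, -0.073], TCP at [0.158, 0.553, 0.253] pointing down, gripper open.
Joint ranges: [-3.12, 3.12], [-1.05, 2.28], [0.14, 2.33], [-1.42, 4.57], [0.1, 2.73], [-2.68, 2.68]. Speed limits (rad/s): [2.57, 2.57, 3.14, 3.14, 3.14, 3.14].

### API

Orientations are given as a rotation vector (axis times angle).
In Python, from rig import * gives the robot as it stands.
- The arm moves only by the tool play_rows, never from a script. Its argument "plan" is a list of rows, each an object with "delta_rot": the turn, a rotation vector about the world's x, y, z in a scale on which 1.0 is 4 rad, a list of three; "dp": the shift along the world's x, y, z in parts of the range, where 1.0 means 1 m, a list of three; "gripper": the opening, from -1 (shut) to 1 (fully open). A call has 1 to 20 rows; each row is the pose to reach, as a shift and turn from the pose commanded when the call began; what a row does not reach only later rows make up. A row lasts 1/12 s, in which the tool goes at most 41.7 mm and 7.16 degrees, less where a joint would pass 70% of its speed; a pose out of reach is approached as far as the arm can. A call with a gripper value outside its range is refused whole. The fingers move at their own pace and stop on an object; "force" is the grip in N (left out, the last holds). Time passes only in rows, so rows that repeat a pose let the fingers close. It gives the time, the measured TCP pose, the force, the opening and the grip force at its end, in the units of the state.
- get_obs(): the state, without advancing time (a new reading comes with each control period).
- read_camera(name): name is "scene" or "top" or "wrist"; returns a dict with "pixels" (420x560x3 uint8, blue, green, red), "K" (3x3 intrinsics, pixels), "R" (3x3) and "t" (3): a world point X has camera coordinates R X + t; the wrist camera has in their place "tool_from_camera" (4x4, takes a point from camera to tool coordinates, whose origin is the TCP and whose axes are the flange's). Camera axes: x right, y down, z forward; pixel columns grow to the right and rows downward; lengths in m; the calibration is good to about 2 mm. A picture is of the moment at which its call begins: read the wrist's pose just before it. There is no depth.
- hand_in(): hands the job in; it is judged then, once.
The state is a dict: "time": time; "joint_positions": joint angles; "qd": joint speeds; "joint_efforts": joint torques, N m; "ee_pos": TCP position; "ee_rot": TCP orientation; "ft_force": force on the tool from outside, world axes, zero at the start; "ft_torque": the same for the moment, N m; "width": finger opening in m; "gripper_force": force on a finger pad.
Only numpy, scipy, OpenCV 4.12 (cv2) and the standard library are available. Lean on these libraries where they do the work, as an engineer would, in place of code of your own. Each camera call takes 0.05 s, during which the arm holds its last target. There are 200 camera calls.

### The job

The biscuit jar is to be topped up, but its lid sits tight in the neck: take the lid by its grip bar and rock it side to side a few times, tipping the bar over one flat face and then the other, easing it up until it frees. The jar must stay standing where it is, and the other things on the counter are left alone. Finish while holding the lid, level and still, just clear above the mouth of the jar.

Things in the scene. Friction and masses are not known exactly. Their poses are not given: they have to be found in the camera images.
- jar: loose, thick glass biscuit jar, about 1.7 kg with the biscuits in it, standing upright on the counter. Body 140 mm in diameter up to 110 mm height, then a shoulder, then a neck 104 mm outside and 94 mm in bore; overall height 165 mm to the flat rim. Origin: centre of its underside; z up.
- jar_rim (a point): centre of the jar's mouth, at the height of the rim (165 mm above the jar's underside).
- lid: loose beech lid of the jar, 0.18 kg: a round flange 110 mm in diameter and 12 mm thick rests on the rim; below it a plug 80 mm in diameter reaches 20 mm down into the neck. On top stands an upright grip bar. Origin: centre of the flange's underside (on the rim plane when home); z up. When home, the first tip pivots on the flange's edge, so the centre has to rise about 1 mm for each degree.
- lid_grip (a point): centre of the lid's straight grip bar: 20 mm thick (lid's x), 70 mm long (lid's y), 36 mm tall. On the lid's axis, 36 mm above the flange's underside, 24 mm above its top, 12 mm below the bar's top. Rocking means turning the lid about its y, so that the bar leans to +x, then -x, 5 or 6 degrees each way: about 1 N m, with a firm grip.
- lid_seal (a point): centre of the white silicone sealing lip around the plug, on the lid's axis 16 mm below the flange's underside. The lip presses on the bore all round and grips with 22 to 32 N, more than the jar weighs: a straight pull lifts the whole jar. Rocked while eased up 2 or 3 mm a time, the lid walks out; it is free once raised about 22 mm.
- jam: bystander: jam jar 72 mm in diameter, 100 mm high, gold cap. Origin: centre of its underside.
- pie: bystander: lattice pie in a round foil tin 154 mm in diameter, 43 mm high. Origin: centre of its underside.
- bowls: bystander: nested stack of three white tasting bowls, 110 mm in diameter, 70 mm high. Origin: centre of its underside.

How it is judged:
On the way, in this order (a step that is already met when the one before it is completed fails the run):
1. the lid, its seal still in the neck, is rocked about 2.5 degrees or more towards its +x side (x of jar in the frame of lid above 0.0075 m and z of lid in the frame of jar below 0.181 m), for 0.05 s.
2. then, its seal still in the neck, it is rocked about 2.5 degrees or more towards its -x side (x of jar in the frame of lid below -0.0075 m and z of lid in the frame of jar below 0.181 m), for 0.05 s.
At the end, for the whole second after the job is handed in: The fingers hold the lid still and level (within 9 degrees) over the mouth (within 30 mm of its centre), clear of the jar and not touching it, the flange 22 to 70 mm above the rim; the jar stands upright, at rest, within 20 mm of where it stood (z of lid in the frame of jar between 0.187 and 0.235 m and horizontal distance between lid and jar_rim below 0.03 m and angle between lid's own z axis and vertical below 0.16 rad and linear speed of lid below 0.02 m/s and contact force between lid and the fingers above 1 N and contact force between lid and jar below 0.2 N and angle between jar's own z axis and vertical below 0.03 rad and distance of jar from where it was at the start of the episode below 0.02 m and linear speed of jar below 0.01 m/s and contact force between jar and the fingers below 0.2 N); the arm keeps its last pose, push and grip.
It fails at once if the jar is lifted, dragged or tipped (distance of jar from where it was at the start of the episode above 0.025 m or angle between jar's own z axis and vertical above 0.12 rad or height (world z) of jar above 0.008 m).
It fails at once if another thing on the counter is pushed or tipped (distance of any of jam, pie, bowls from where it was at the start of the episode above 0.03 m or angle between any of jam, pie, bowls's own z axis and vertical above 0.3 rad).
It also fails if it takes over 42 s, if anything falls off the work surface, if the arm or the gripper's body presses on something with over 40 N, if the wrist force passes 120 N, or if a joint passes its speed limit or range.

## Working session

There is one attempt and no reset: what is moved stays moved. The work goes in short steps, Python scripts to look and compute and a tool call to move; the robot and the scene stay as the last step left them, time stands still between calls to the robot, and variables do not carry over. Pictures are saved under pics/ and viewed, at most 10 in all, crops included, and the job is handed in when it is done.

Besides the shell and the picture viewer there is one more tool, called after "Call:" as name(argument=value, ...), one argument or row to a line, values as JSON. play_rows: Moves the arm, as the interface text tells. Its arguments: {"type":"object","properties":{"plan":{"type":"array","items":{"type":"object","properties":{"delta_rot":{"type":"array","items":{"type":"number"}},"dp":{"type":"array","items":{"type":"number"}},"gripper":{"type":"number"}}}},"force":{"type":"number"}},"required":["plan"]}

```bash
mkdir -p pics; python3 - <<'E'
from rig import *
import cv2,numpy as np
o=get_obs();print(o)
for n in("top","scene"):
    c=read_camera(n);cv2.imwrite(f"pics/{n}0.png",c["pixels"]);np.savez(f"{n}0.npz",**c)
    print(n,c["K"],c["R"],c["t"])
E
```

```text
{'time': 0.0, 'joint_positions': array([ 1.21851881e+00,  3.07551788e-01,  1.50768841e+00, -5.25216130e-06,
        1.32841007e+00, -7.34822701e-02]), 'qd': array([-0.00013184,  0.00042983,  0.00020368, -0.00011441, -0.00120125,
       -0.00279356]), 'joint_efforts': array([-4.96300993e-05, -4.57552743e+01, -2.51921833e+01, -2.91344804e-04,
        1.29645437e-02,  6.15483025e-07]), 'ee_pos': array([0.1580235 , 0.55216613, 0.25238749]), 'ee_rot': array([-0.43645174, -3.11069194,  0.00316039]), 'ft_force': array([0.13954759, 0.10037628, 0.424357  ]), 'ft_torque': array([-0.02803547,  0.02934958,  0.02640203]), 'gripper_force': 0.0, 'width': 0.08571612685949413}
top [[468.30062781   0.         279.31673505]
 [  0.         468.30062781 212.00300338]
 [  0.           0.           1.        ]] [[ 0.02334956 -0.99949894 -0.02136994]
 [-0.99787619 -0.02200077 -0.06131125]
 [ 0.06081037  0.02275615 -0.9978899 ]] [0.00727303 0.63683875 1.24376556]
scene [[532.28491872   0.         293.27209907]
 [  0.         532.28491872 206.04382916]
 [  0.           0.           1.        ]] [[-0.56242362  0.82668841  0.016308  ]
 [ 0.64692851  0.45223877 -0.61397362]
 [-0.51493998 -0.33476315 -0.78915806]] [ 0.35137941 -0.31272297  1.69247298]
```

View pics/top0.png

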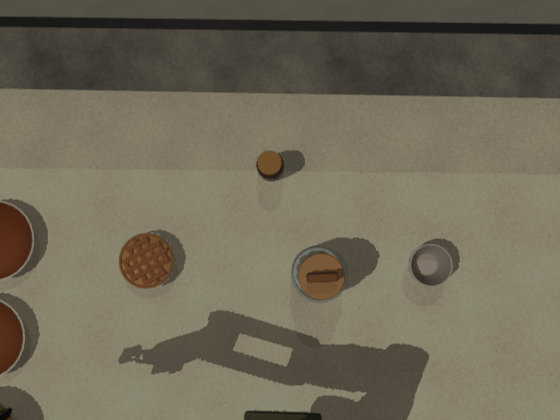

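View pics/scene0.png

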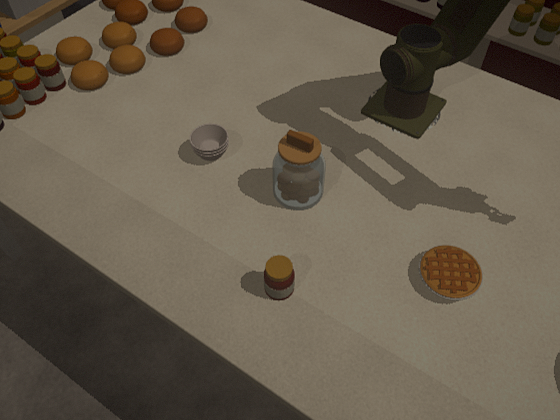

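The top view shows the jar and lid near (322,277), with the bar near (323,277) running roughly along image x (world y). The bowls are at (431,265), the jam at (270,165) and the pie at (147,260). The scene view shows the lid at (300,148) and the bar at (300,141). Next I'll enlarge the lid in both views.

```bash
cat > h.py <<'E'
import numpy as np,cv2
def ray(c,uv,z):
    K,R,t=c["K"],c["R"],c["t"]; C=-R.T@t; d=R.T@np.linalg.solve(K,[uv[0],uv[1],1.]); return C+d*(z-C[2])/d[2]
E
python3 - <<'E'
from h import *
ims=[]
for n,(x,y) in(("top",(322,272)),("scene",(300,150))):
    im=cv2.imread(f"pics/{n}0.png")
    ims.append(cv2.resize(im[y-32:y+32,x-32:x+32],(400,400),interpolation=cv2.INTER_CUBIC)*1)
    c=np.load(f"{n}0.npz"); hsv=cv2.cvtColor(im,cv2.COLOR_BGR2HSV)
    m=np.zeros(im.shape[:2],np.uint8);m[y-32:y+32,x-32:x+32]=1
    w=cv2.inRange(hsv,(3,110,50),(22,255,255))*m
    k,_,s,ce=cv2.connectedComponentsWithStats(w);i=1+np.argmax(s[1:,4]);cn=max(cv2.findContours((k and (cv2.connectedComponents(w)[1]==i)).astype(np.uint8),0,1)[0],key=len)
    e=cv2.fitEllipse(cv2.convexHull(cn));print(n,s[i],e,ray(c,e[0],.177))
    v=hsv[...,2]; print(np.percentile(v[w>0],[5,25,50,75,95]))
    ims[-1]=cv2.convertScaleAbs(ims[-1],alpha=1.5)
cv2.imwrite("pics/crop.png",np.hstack(ims))
E
```

```text
top [ 298  253   47   47 1683] ((320.9496154785156, 276.04132080078125), (45.870670318603516, 46.697452545166016), 144.33506774902344) [ 0.47916829 -0.08265658  0.177     ]
[ 72.   93.5 112.  120.  121. ]
scene [ 278  130   44   35 1141] ((299.0419006347656, 147.1485595703125), (34.2784538269043, 43.21866226196289), 97.14091491699219) [ 0.48171249 -0.08333741  0.177     ]
[ 52.  74. 100. 117. 119.]
```

View pics/crop.png

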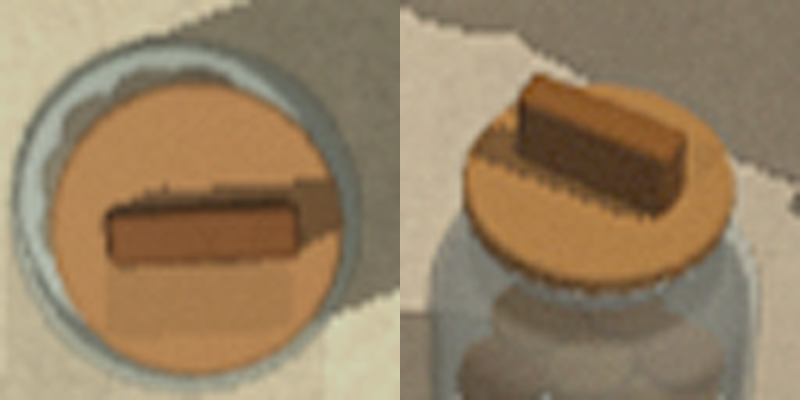

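The crop shows the bar's top face. In the top view its corners are about (112,213), (297,207), (297,257), (113,264), and in the scene view (140,75), (286,135), (270,160), (120,98), both in crop pixels. The long axis runs close to world y.

```bash
python3 - <<'E'
from h import *
from scipy.spatial.transform import Rotation as Ro
q={"top":([(112,213),(297,207),(297,257),(113,264)],(290,240)),"scene":([(140,75),(286,135),(270,160),(120,98)],(268,118))}
for n,(p,o) in q.items():
    c=np.load(f"{n}0.npz");P=np.array([ray(c,np.array(a)/6.25+o,.213) for a in p])
    d=(P[1]+P[2]-P[0]-P[3])/2
    print(n,P.mean(0),np.linalg.norm(d),np.degrees(np.arctan2(d[1],d[0])),np.linalg.norm(P[0]-P[3]))
print(Ro.from_rotvec([-0.43645174,-3.11069194,0.00316039]).as_matrix().round(4))
for n,u,z in(("jam",(270,161),.1),("pie",(147,260),.043),("bowls",(431,264),.07)):print(n,ray(np.load("top0.npz"),u,z))
E
```

```text
top [ 0.47831156 -0.08431651  0.213     ] 0.06665895226866864 -86.5591473126296 0.018330625219063975
scene [ 0.47960857 -0.08135495  0.213     ] 0.06642494716625308 94.66675101936751 0.015216859479587858
[[-9.614e-01  2.752e-01 -7.000e-04]
 [ 2.752e-01  9.614e-01 -1.900e-03]
 [ 1.000e-04 -2.100e-03 -1.000e+00]]
jam [0.76104535 0.04663045 0.1       ]
pie [0.50010343 0.3684756  0.043     ]
bowls [ 0.5089245  -0.37005386  0.07      ]
```

Careful with the scale: turns go in shares of 4 rad. That gives: -1.222 rad / 4 = -0.3055.

Call:
play_rows(
  plan=[
    {"dp":[0,0,0.04],"delta_rot":[0,0,0],"gripper":1},
    {"dp":[0.03,-0.03,0.06],"delta_rot":[0,0,-0.0125],"gripper":1},
    {"dp":[0.06,-0.06,0.06],"delta_rot":[0,0,-0.025],"gripper":1},
    {"dp":[0.09,-0.09,0.06],"delta_rot":[0,0,-0.05],"gripper":1},
    {"dp":[0.12,-0.12,0.06],"delta_rot":[0,0,-0.075],"gripper":1},
    {"dp":[0.15,-0.15,0.06],"delta_rot":[0,0,-0.1],"gripper":1},
    {"dp":[0.18,-0.18,0.06],"delta_rot":[0,0,-0.125],"gripper":1},
    {"dp":[0.21,-0.21,0.06],"delta_rot":[0,0,-0.15],"gripper":1},
    {"dp":[0.24,-0.24,0.06],"delta_rot":[0,0,-0.175],"gripper":1},
    {"dp":[0.26,-0.28,0.06],"delta_rot":[0,0,-0.1875],"gripper":1},
    {"dp":[0.28,-0.32,0.06],"delta_rot":[0,0,-0.2],"gripper":1},
    {"dp":[0.29,-0.36,0.06],"delta_rot":[0,0,-0.2125],"gripper":1},
    {"dp":[0.3,-0.4,0.06],"delta_rot":[0,0,-0.225],"gripper":1},
    {"dp":[0.305,-0.44,0.06],"delta_rot":[0,0,-0.2375],"gripper":1},
    {"dp":[0.31,-0.48,0.06],"delta_rot":[0,0,-0.25],"gripper":1},
    {"dp":[0.315,-0.52,0.06],"delta_rot":[0,0,-0.2625],"gripper":1},
    {"dp":[0.32,-0.56,0.06],"delta_rot":[0,0,-0.28],"gripper":1},
    {"dp":[0.322,-0.6,0.06],"delta_rot":[0,0,-0.295],"gripper":1},
    {"dp":[0.322,-0.635,0.06],"delta_rot":[0,0,-0.3055],"gripper":1},
    {"dp":[0.322,-0.635,0.06],"delta_rot":[0,0,-0.3055],"gripper":1},
  ],
)

```text
time: 1.77
ee_pos: [0.4803, -0.0894, 0.3129]
ee_rot: [2.15, 2.287, -0.006]
ft_force: [0.1, -0.2, 0.2]
width: 0.0855
gripper_force: 0.0
```

Call:
play_rows(
  plan=[
    {"dp":[0,0,0],"delta_rot":[0,0,0],"gripper":1},
    {"dp":[0,0,0],"delta_rot":[0,0,0],"gripper":1},
    {"dp":[0,0,0],"delta_rot":[0,0,0],"gripper":1},
    {"dp":[0,0,0],"delta_rot":[0,0,0],"gripper":1},
  ],
)

```text
time: 2.1
ee_pos: [0.4801, -0.0806, 0.3132]
ee_rot: [-2.139, -2.3, -0.0]
ft_force: [0.3, 0.9, -0.4]
width: 0.0857
gripper_force: 0.0
```

```bash
python3 - <<'E'
from rig import *
import cv2,numpy as np
from scipy.spatial.transform import Rotation as Ro
o=get_obs();c=read_camera("wrist");cv2.imwrite("pics/w1.png",c["pixels"])
T=np.eye(4);T[:3,:3]=Ro.from_rotvec(o["ee_rot"]).as_matrix();T[:3,3]=o["ee_pos"];T=T@c["tool_from_camera"]
R=T[:3,:3].T;np.savez("w1.npz",K=c["K"],R=R,t=-R@T[:3,3])
print(o["time"],o["ee_pos"],Ro.from_rotvec(o["ee_rot"]).as_matrix().round(4),o["joint_positions"],o["width"],o["ft_force"])
E
```

```text
2.1 [ 0.48009226 -0.080605    0.31318539] [[-7.250e-02  9.974e-01 -4.000e-04]
 [ 9.974e-01  7.250e-02  6.000e-04]
 [ 6.000e-04 -3.000e-04 -1.000e+00]] [-2.53456674e-01  1.38849505e-01  1.58160045e+00  4.46420810e-04
  1.42164252e+00 -3.26062638e-01] 0.08568146654776365 [ 0.33254388  0.9288187  -0.41746688]
```

View pics/w1.png

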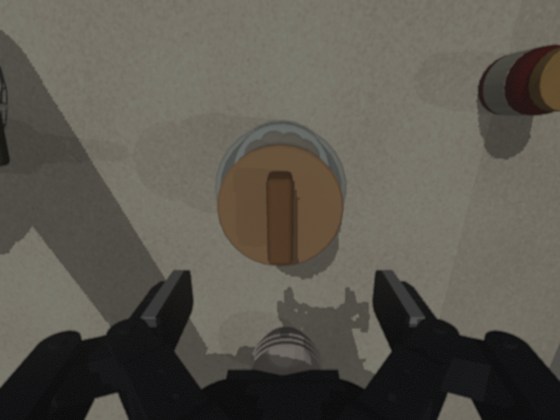

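The wrist view shows the lid disc centred near (280,204) and the bar spanning about (267..293, 172..264), upright in the image and so square to the fingers. I'll measure it exactly.

```bash
python3 - <<'E'
from h import *
im=cv2.imread("pics/w1.png");c=np.load("w1.npz")
hsv=cv2.cvtColor(im,cv2.COLOR_BGR2HSV);v=hsv[...,2];m=np.zeros_like(v);m[130:280,205:355]=1
w=cv2.inRange(hsv,(3,100,30),(22,255,255))*m
cn=max(cv2.findContours(w,0,1)[0],key=cv2.contourArea);e=cv2.fitEllipse(cv2.convexHull(cn));print(e,ray(c,e[0],.177))
print(v[230,255:305],v[160:185,280],v[255:270,280])
b=((w>0)&(v<88)&(v>62)).astype(np.uint8)
b=cv2.morphologyEx(b,cv2.MORPH_OPEN,np.ones((5,5)))
cn=max(cv2.findContours(b,0,1)[0],key=cv2.contourArea);r=cv2.minAreaRect(cn);print(r)
P=np.array([ray(c,p,.213) for p in cv2.boxPoints(r)]);print(P,P.mean(0))
E
```

```text
((279.9259948730469, 204.9041290283203), (119.3902359008789, 123.83641815185547), 94.92262268066406) [ 0.47857394 -0.07960149  0.177     ]
[ 97  97  97  97  96  97  97  96  97  97  96  90  75  71  75  77  80  82
  82  82  82  81  81  82  81  80  80  81  80  80  81  81  79  78  73  69
  63  58  63  68  70  70  81  97 103 103 102 102 102 102] [103 103 103 103 103 103 102 103 102 100  90  70  57  56  55  57  58  59
  62  70  75  79  81  81  81] [82 80 81 80 81 80 80 77 71 67 69 74 78 80 84]
((278.5, 221.5), (85.0, 25.0), 90.0)
[[ 0.46673074 -0.04999294  0.213     ]
 [ 0.48465854 -0.04869724  0.213     ]
 [ 0.49014087 -0.11648426  0.213     ]
 [ 0.47053633 -0.11789942  0.213     ]] [ 0.47801662 -0.08326846  0.213     ]
```

Call:
play_rows(
  plan=[
    {"dp":[-0.001,0.001,-0.03],"delta_rot":[0,0,0],"gripper":1},
    {"dp":[-0.001,0.001,-0.06],"delta_rot":[0,0,0],"gripper":1},
    {"dp":[-0.0015,0.001,-0.085],"delta_rot":[0,0,0],"gripper":1},
    {"dp":[-0.0015,0.001,-0.1],"delta_rot":[0,0,0],"gripper":1},
    {"dp":[-0.0015,0.001,-0.108],"delta_rot":[0,0,0],"gripper":1},
    {"dp":[-0.0015,0.001,-0.108],"delta_rot":[0,0,0],"gripper":1},
    {"dp":[-0.0015,0.001,-0.108],"delta_rot":[0,0,0],"gripper":1},
    {"dp":[-0.0015,0.001,-0.108],"delta_rot":[0,0,0],"gripper":1},
  ],
)

```text
time: 2.82
ee_pos: [0.4799, -0.081, 0.2065]
ee_rot: [2.14, 2.297, 0.002]
ft_force: [0.5, 0.8, 0.3]
width: 0.085
gripper_force: 0.0
```

```bash
python3 - <<'E'
from rig import *
import cv2
o=get_obs();print(o["ee_pos"],o["ft_force"])
cv2.imwrite("pics/w2.png",read_camera("wrist")["pixels"])
E
```

```text
[ 0.47985007 -0.08102258  0.20651571] [0.5020424  0.7657965  0.34492894]
```

View pics/w2.png

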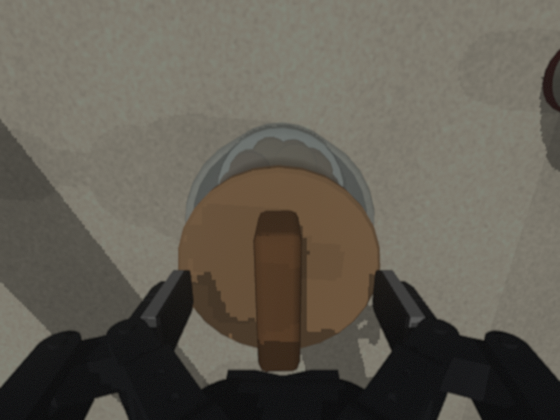

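The wrist view shows the bar centred at column 278 and the fingers centred at about 283, so the bar sits about 1.5 mm towards -x. I'll correct for that, go down 2 mm and close.

Call:
play_rows(
  plan=[
    {"dp":[-0.0015,0,-0.002],"delta_rot":[0,0,0],"gripper":1},
    {"dp":[-0.0015,0,-0.002],"delta_rot":[0,0,0],"gripper":1},
    {"dp":[-0.0015,0,-0.002],"delta_rot":[0,0,0],"gripper":0.0},
    {"dp":[-0.0015,0,-0.002],"delta_rot":[0,0,0],"gripper":-0.3},
    {"dp":[-0.0015,0,-0.002],"delta_rot":[0,0,0],"gripper":-1},
    {"dp":[-0.0015,0,-0.002],"delta_rot":[0,0,0],"gripper":-1},
    {"dp":[-0.0015,0,-0.002],"delta_rot":[0,0,0],"gripper":-1},
    {"dp":[-0.0015,0,-0.002],"delta_rot":[0,0,0],"gripper":-1},
    {"dp":[-0.0015,0,-0.002],"delta_rot":[0,0,0],"gripper":-1},
    {"dp":[-0.0015,0,-0.002],"delta_rot":[0,0,0],"gripper":-1},
    {"dp":[-0.0015,0,-0.002],"delta_rot":[0,0,0],"gripper":-1},
    {"dp":[-0.0015,0,-0.002],"delta_rot":[0,0,0],"gripper":-1},
  ],
  force=100,
)

```text
time: 3.87
ee_pos: [0.4779, -0.0812, 0.2035]
ee_rot: [2.142, 2.297, 0.001]
ft_force: [1.9, 1.6, 1.3]
width: 0.0188
gripper_force: 99.0
```

```bash
python3 - <<'E'
from rig import *
o=get_obs()
for k in("time","ee_pos","ee_rot","ft_force","ft_torque","width","gripper_force"):print(k,o[k])
E
```

```text
time 3.8667
ee_pos [ 0.47786421 -0.08123757  0.20354832]
ee_rot [2.14159748e+00 2.29718524e+00 1.18277553e-03]
ft_force [1.94339707 1.59670866 1.34882461]
ft_torque [ 0.13569484 -0.21296795  0.06746224]
width 0.018843032355542737
gripper_force 98.95032405853271
```

To row units: -0.004 rad / 4 = -0.001.

Call:
play_rows(
  plan=[
    {"dp":[0.0007,0,0.0008],"delta_rot":[-0.0003,0.0043,0],"gripper":-1},
    {"dp":[0.0014,0,0.0016],"delta_rot":[-0.0005,0.0085,0],"gripper":-1},
    {"dp":[0.002,0,0.0025],"delta_rot":[-0.0008,0.0125,0],"gripper":-1},
    {"dp":[0.0025,0,0.003],"delta_rot":[-0.001,0.015,0],"gripper":-1},
    {"dp":[0.0025,0,0.003],"delta_rot":[-0.001,0.015,0],"gripper":-1},
  ],
)

```text
time: 4.28
ee_pos: [0.4803, -0.0811, 0.2063]
ee_rot: [-2.113, -2.267, 0.069]
ft_force: [1.7, 1.5, -0.7]
width: 0.0187
gripper_force: 100.0
```

```bash
cat > st.py <<'E'
from rig import *
import numpy as np
from scipy.spatial.transform import Rotation as Ro
o=get_obs()
for k in("time","ee_pos","ft_force","ft_torque","width","gripper_force"):print(k,np.round(o[k],4))
A=-Ro.from_rotvec(o["ee_rot"]).as_matrix()[:,2];print("lean deg x,y",np.degrees(A[:2]).round(2))
E
python3 st.py
```

```text
time 4.2833
ee_pos [ 0.4803 -0.0811  0.2063]
ft_force [ 1.7059  1.4772 -0.7276]
ft_torque [ 0.1867 -0.8524 -0.1228]
width 0.0187
gripper_force 100.0285
lean deg x,y [3.5  0.22]
```

The lean is tracking, the torque is about 0.65 N m and the forces are small. I'll continue to about 6°.

To row units: 0.045 rad / 4 = 0.0113.

Call:
play_rows(
  plan=[
    {"dp":[0.0007,0,0.0008],"delta_rot":[-0.0003,0.0043,0],"gripper":-1},
    {"dp":[0.0014,0,0.0017],"delta_rot":[-0.0005,0.0085,0],"gripper":-1},
    {"dp":[0.002,0,0.0024],"delta_rot":[-0.0008,0.0113,0],"gripper":-1},
    {"dp":[0.002,0,0.0024],"delta_rot":[-0.0008,0.0113,0],"gripper":-1},
    {"dp":[0.002,0,0.0024],"delta_rot":[-0.0008,0.0113,0],"gripper":-1},
  ],
)

```text
time: 4.7
ee_pos: [0.4824, -0.0811, 0.2086]
ee_rot: [-2.091, -2.244, 0.117]
ft_force: [5.6, 0.9, -5.6]
width: 0.019
gripper_force: 99.7
```

```bash
python3 st.py
```

```text
time 4.7
ee_pos [ 0.4824 -0.0811  0.2086]
ft_force [ 5.6423  0.891  -5.6174]
ft_torque [ 0.2675 -1.2142  0.0038]
width 0.019
gripper_force 99.6845
lean deg x,y [6.   0.39]
```

To row units: 0.001 rad / 4 = 0.0003.

Call:
play_rows(
  plan=[
    {"dp":[-0.0008,0,0],"delta_rot":[0.0003,-0.0043,0],"gripper":-1},
    {"dp":[-0.0016,0,0],"delta_rot":[0.0008,-0.0085,0],"gripper":-1},
    {"dp":[-0.0024,0,0],"delta_rot":[0.001,-0.013,0],"gripper":-1},
    {"dp":[-0.0032,0,0.0003],"delta_rot":[0.0013,-0.0175,0],"gripper":-1},
    {"dp":[-0.004,0,0.0005],"delta_rot":[0.0015,-0.0218,0],"gripper":-1},
    {"dp":[-0.0046,0,0.0006],"delta_rot":[0.0018,-0.0263,0],"gripper":-1},
    {"dp":[-0.0054,0,0.0008],"delta_rot":[0.002,-0.0305,0],"gripper":-1},
    {"dp":[-0.0061,0,0.001],"delta_rot":[0.0025,-0.035,0],"gripper":-1},
    {"dp":[-0.0061,0,0.001],"delta_rot":[0.0025,-0.035,0],"gripper":-1},
  ],
)

```text
time: 5.45
ee_pos: [0.4747, -0.0812, 0.2093]
ee_rot: [2.126, 2.28, 0.042]
ft_force: [4.0, -0.9, -11.9]
width: 0.0186
gripper_force: 98.7
```

```bash
python3 st.py
```

```text
time 5.45
ee_pos [ 0.4747 -0.0812  0.2093]
ft_force [  4.0277  -0.8985 -11.8816]
ft_torque [-0.0954 -0.7415  0.0232]
width 0.0186
gripper_force 98.6586
lean deg x,y [-2.05 -0.18]
```

To row units: -0.068 rad / 4 = -0.017.

Call:
play_rows(
  plan=[
    {"dp":[-0.0008,0,-0.0003],"delta_rot":[0.0003,-0.0043,0],"gripper":-1},
    {"dp":[-0.0016,0,-0.0005],"delta_rot":[0.0008,-0.0085,0],"gripper":-1},
    {"dp":[-0.0024,0,-0.0005],"delta_rot":[0.001,-0.013,0],"gripper":-1},
    {"dp":[-0.003,0,-0.0005],"delta_rot":[0.0013,-0.017,0],"gripper":-1},
    {"dp":[-0.003,0,-0.0005],"delta_rot":[0.0013,-0.017,0],"gripper":-1},
  ],
)

```text
time: 5.87
ee_pos: [0.4717, -0.0814, 0.2092]
ee_rot: [2.093, 2.244, 0.117]
ft_force: [-0.3, -2.9, -4.3]
width: 0.0189
gripper_force: 99.8
```

```bash
python3 st.py; python3 - <<'E'
from rig import *
import cv2
cv2.imwrite("pics/s1.png",cv2.resize(read_camera("scene")["pixels"][110:220,245:355],(600,600),interpolation=cv2.INTER_CUBIC))
E
```

```text
time 5.8667
ee_pos [ 0.4717 -0.0814  0.2092]
ft_force [-0.3237 -2.9103 -4.3013]
ft_torque [-0.4013 -0.0588 -0.0375]
width 0.0189
gripper_force 99.7923
lean deg x,y [-5.93 -0.43]
```

View pics/s1.png

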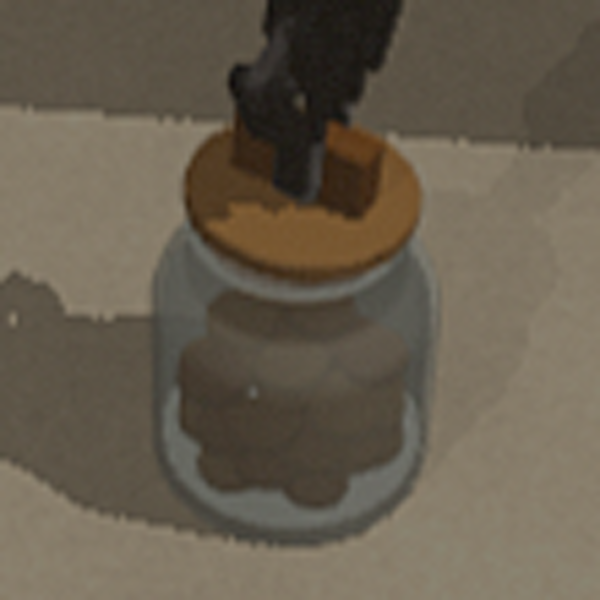

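The crop shows the jar upright (base around (300,530)), with the lid leaning towards the robot and its near edge raised. I'll rock back to +x and ease up.

To row units: 0.205 rad / 4 = 0.0513.

Call:
play_rows(
  plan=[
    {"dp":[0.0008,0,0],"delta_rot":[-0.0003,0.0043,0],"gripper":-1},
    {"dp":[0.0016,0,0],"delta_rot":[-0.0008,0.0085,0],"gripper":-1},
    {"dp":[0.0024,0,0],"delta_rot":[-0.001,0.013,0],"gripper":-1},
    {"dp":[0.0032,0,0],"delta_rot":[-0.0013,0.0175,0],"gripper":-1},
    {"dp":[0.004,0,0.0003],"delta_rot":[-0.0015,0.0218,0],"gripper":-1},
    {"dp":[0.0048,0,0.0005],"delta_rot":[-0.0018,0.0263,0],"gripper":-1},
    {"dp":[0.0056,0,0.0008],"delta_rot":[-0.002,0.0305,0],"gripper":-1},
    {"dp":[0.0064,0,0.001],"delta_rot":[-0.0025,0.035,0],"gripper":-1},
    {"dp":[0.0072,0,0.0013],"delta_rot":[-0.0028,0.0393,0],"gripper":-1},
    {"dp":[0.008,0,0.0015],"delta_rot":[-0.003,0.0435,0],"gripper":-1},
    {"dp":[0.0088,0,0.0018],"delta_rot":[-0.0033,0.048,0],"gripper":-1},
    {"dp":[0.0092,0,0.002],"delta_rot":[-0.0035,0.0513,0],"gripper":-1},
    {"dp":[0.0092,0,0.002],"delta_rot":[-0.0035,0.0513,0],"gripper":-1},
  ],
)

```text
time: 7.0
ee_pos: [0.4829, -0.0809, 0.2109]
ee_rot: [-2.092, -2.244, 0.113]
ft_force: [3.3, 1.1, -7.6]
width: 0.0186
gripper_force: 99.3
```

```bash
python3 st.py
```

```text
time 7.0
ee_pos [ 0.4829 -0.0809  0.2109]
ft_force [ 3.2858  1.1276 -7.6124]
ft_torque [ 0.1969 -0.5102 -0.0384]
width 0.0186
gripper_force 99.2886
lean deg x,y [5.86 0.31]
```

To row units: -0.205 rad / 4 = -0.0513.

Call:
play_rows(
  plan=[
    {"dp":[-0.0008,0,0],"delta_rot":[0.0003,-0.0043,0],"gripper":-1},
    {"dp":[-0.0016,0,0],"delta_rot":[0.0008,-0.0085,0],"gripper":-1},
    {"dp":[-0.0024,0,0],"delta_rot":[0.001,-0.013,0],"gripper":-1},
    {"dp":[-0.0032,0,0],"delta_rot":[0.0013,-0.0175,0],"gripper":-1},
    {"dp":[-0.004,0,0.0003],"delta_rot":[0.0015,-0.0218,0],"gripper":-1},
    {"dp":[-0.0048,0,0.0005],"delta_rot":[0.0018,-0.0263,0],"gripper":-1},
    {"dp":[-0.0056,0,0.0008],"delta_rot":[0.002,-0.0305,0],"gripper":-1},
    {"dp":[-0.0064,0,0.001],"delta_rot":[0.0025,-0.035,0],"gripper":-1},
    {"dp":[-0.0072,0,0.0013],"delta_rot":[0.0028,-0.0393,0],"gripper":-1},
    {"dp":[-0.008,0,0.0015],"delta_rot":[0.003,-0.0435,0],"gripper":-1},
    {"dp":[-0.0088,0,0.0018],"delta_rot":[0.0033,-0.048,0],"gripper":-1},
    {"dp":[-0.0092,0,0.002],"delta_rot":[0.0035,-0.0513,0],"gripper":-1},
    {"dp":[-0.0092,0,0.002],"delta_rot":[0.0035,-0.0513,0],"gripper":-1},
  ],
)

```text
time: 8.08
ee_pos: [0.4717, -0.0814, 0.213]
ee_rot: [2.093, 2.245, 0.117]
ft_force: [0.0, -2.3, -7.6]
width: 0.0189
gripper_force: 99.3
```

```bash
python3 st.py
```

```text
time 8.0833
ee_pos [ 0.4717 -0.0814  0.213 ]
ft_force [ 0.0085 -2.2728 -7.637 ]
ft_torque [-0.368   0.0412 -0.0931]
width 0.0189
gripper_force 99.2912
lean deg x,y [-5.9  -0.43]
```

To row units: 0.205 rad / 4 = 0.0513.

Call:
play_rows(
  plan=[
    {"dp":[0.0008,0,0],"delta_rot":[-0.0003,0.0043,0],"gripper":-1},
    {"dp":[0.0016,0,0],"delta_rot":[-0.0008,0.0085,0],"gripper":-1},
    {"dp":[0.0024,0,0],"delta_rot":[-0.001,0.013,0],"gripper":-1},
    {"dp":[0.0032,0,0.0002],"delta_rot":[-0.0013,0.0175,0],"gripper":-1},
    {"dp":[0.004,0,0.0005],"delta_rot":[-0.0015,0.0218,0],"gripper":-1},
    {"dp":[0.0048,0,0.0008],"delta_rot":[-0.0018,0.0263,0],"gripper":-1},
    {"dp":[0.0056,0,0.001],"delta_rot":[-0.002,0.0305,0],"gripper":-1},
    {"dp":[0.0064,0,0.0013],"delta_rot":[-0.0025,0.035,0],"gripper":-1},
    {"dp":[0.0072,0,0.0016],"delta_rot":[-0.0028,0.0393,0],"gripper":-1},
    {"dp":[0.008,0,0.0019],"delta_rot":[-0.003,0.0435,0],"gripper":-1},
    {"dp":[0.0088,0,0.0022],"delta_rot":[-0.0033,0.048,0],"gripper":-1},
    {"dp":[0.0092,0,0.0025],"delta_rot":[-0.0035,0.0513,0],"gripper":-1},
    {"dp":[0.0092,0,0.0025],"delta_rot":[-0.0035,0.0513,0],"gripper":-1},
  ],
)

```text
time: 9.17
ee_pos: [0.4828, -0.081, 0.2156]
ee_rot: [-2.092, -2.244, 0.114]
ft_force: [2.3, 0.1, -6.2]
width: 0.0183
gripper_force: 99.6
```

```bash
python3 st.py
```

```text
time 9.1667
ee_pos [ 0.4828 -0.081   0.2156]
ft_force [ 2.2748  0.0717 -6.1723]
ft_torque [ 0.2081 -0.358  -0.0905]
width 0.0183
gripper_force 99.6171
lean deg x,y [5.87 0.32]
```

To row units: -0.205 rad / 4 = -0.0513.

Call:
play_rows(
  plan=[
    {"dp":[-0.0008,0,0],"delta_rot":[0.0003,-0.0043,0],"gripper":-1},
    {"dp":[-0.0016,0,0],"delta_rot":[0.0008,-0.0085,0],"gripper":-1},
    {"dp":[-0.0024,0,0],"delta_rot":[0.001,-0.013,0],"gripper":-1},
    {"dp":[-0.0032,0,0.0002],"delta_rot":[0.0013,-0.0175,0],"gripper":-1},
    {"dp":[-0.004,0,0.0005],"delta_rot":[0.0015,-0.0218,0],"gripper":-1},
    {"dp":[-0.0048,0,0.0008],"delta_rot":[0.0018,-0.0263,0],"gripper":-1},
    {"dp":[-0.0056,0,0.001],"delta_rot":[0.002,-0.0305,0],"gripper":-1},
    {"dp":[-0.0064,0,0.0013],"delta_rot":[0.0025,-0.035,0],"gripper":-1},
    {"dp":[-0.0072,0,0.0016],"delta_rot":[0.0028,-0.0393,0],"gripper":-1},
    {"dp":[-0.008,0,0.0019],"delta_rot":[0.003,-0.0435,0],"gripper":-1},
    {"dp":[-0.0088,0,0.0022],"delta_rot":[0.0033,-0.048,0],"gripper":-1},
    {"dp":[-0.0092,0,0.0025],"delta_rot":[0.0035,-0.0513,0],"gripper":-1},
    {"dp":[-0.0092,0,0.0025],"delta_rot":[0.0035,-0.0513,0],"gripper":-1},
  ],
)

```text
time: 10.25
ee_pos: [0.4721, -0.0814, 0.2184]
ee_rot: [2.093, 2.244, 0.117]
ft_force: [1.0, -0.2, -3.5]
width: 0.0187
gripper_force: 99.8
```

```bash
python3 st.py; python3 - <<'E'
from rig import *
import cv2
cv2.imwrite("pics/s2.png",cv2.resize(read_camera("scene")["pixels"][110:220,245:355],(600,600),interpolation=cv2.INTER_CUBIC))
E
```

```text
time 10.25
ee_pos [ 0.4721 -0.0814  0.2184]
ft_force [ 1.0411 -0.2085 -3.459 ]
ft_torque [-0.2924 -0.01   -0.0509]
width 0.0187
gripper_force 99.8472
lean deg x,y [-5.95 -0.43]
```

View pics/s2.png

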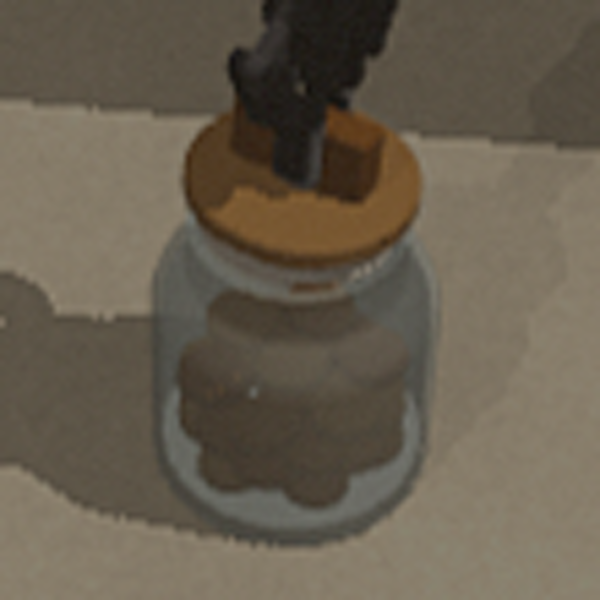

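The jar has not moved (base still around (300,530)), and the gap under the lid has grown to about 15 mm. Two more strokes follow.

To row units: -0.01 rad / 4 = -0.0025.

Call:
play_rows(
  plan=[
    {"dp":[0.0008,0,0],"delta_rot":[-0.0003,0.0043,0],"gripper":-1},
    {"dp":[0.0016,0,0],"delta_rot":[-0.0008,0.0085,0],"gripper":-1},
    {"dp":[0.0024,0,0],"delta_rot":[-0.001,0.013,0],"gripper":-1},
    {"dp":[0.0032,0,0.0003],"delta_rot":[-0.0013,0.0175,0],"gripper":-1},
    {"dp":[0.004,0,0.0006],"delta_rot":[-0.0015,0.0218,0],"gripper":-1},
    {"dp":[0.0048,0,0.0009],"delta_rot":[-0.0018,0.0263,0],"gripper":-1},
    {"dp":[0.0056,0,0.0012],"delta_rot":[-0.002,0.0305,0],"gripper":-1},
    {"dp":[0.0064,0,0.0016],"delta_rot":[-0.0025,0.035,0],"gripper":-1},
    {"dp":[0.0072,0,0.002],"delta_rot":[-0.0028,0.0393,0],"gripper":-1},
    {"dp":[0.008,0,0.0024],"delta_rot":[-0.003,0.0435,0],"gripper":-1},
    {"dp":[0.0088,0,0.0028],"delta_rot":[-0.0033,0.048,0],"gripper":-1},
    {"dp":[0.0092,0,0.003],"delta_rot":[-0.0035,0.0513,0],"gripper":-1},
    {"dp":[0.0092,0,0.003],"delta_rot":[-0.0035,0.0513,0],"gripper":-1},
  ],
)

```text
time: 11.38
ee_pos: [0.4826, -0.0809, 0.2209]
ee_rot: [-2.092, -2.244, 0.114]
ft_force: [-1.0, -0.1, -0.9]
width: 0.0189
gripper_force: 100.5
```

To row units: -0.205 rad / 4 = -0.0513.

Call:
play_rows(
  plan=[
    {"dp":[-0.0008,0,0],"delta_rot":[0.0003,-0.0043,0],"gripper":-1},
    {"dp":[-0.0016,0,0],"delta_rot":[0.0008,-0.0085,0],"gripper":-1},
    {"dp":[-0.0024,0,0],"delta_rot":[0.001,-0.013,0],"gripper":-1},
    {"dp":[-0.0032,0,0.0003],"delta_rot":[0.0013,-0.0175,0],"gripper":-1},
    {"dp":[-0.004,0,0.0006],"delta_rot":[0.0015,-0.0218,0],"gripper":-1},
    {"dp":[-0.0048,0,0.0009],"delta_rot":[0.0018,-0.0263,0],"gripper":-1},
    {"dp":[-0.0056,0,0.0012],"delta_rot":[0.002,-0.0305,0],"gripper":-1},
    {"dp":[-0.0064,0,0.0016],"delta_rot":[0.0025,-0.035,0],"gripper":-1},
    {"dp":[-0.0072,0,0.002],"delta_rot":[0.0028,-0.0393,0],"gripper":-1},
    {"dp":[-0.008,0,0.0024],"delta_rot":[0.003,-0.0435,0],"gripper":-1},
    {"dp":[-0.0088,0,0.0028],"delta_rot":[0.0033,-0.048,0],"gripper":-1},
    {"dp":[-0.0092,0,0.003],"delta_rot":[0.0035,-0.0513,0],"gripper":-1},
    {"dp":[-0.0092,0,0.003],"delta_rot":[0.0035,-0.0513,0],"gripper":-1},
  ],
)

```text
time: 12.47
ee_pos: [0.4721, -0.0812, 0.2243]
ee_rot: [2.093, 2.244, 0.118]
ft_force: [0.0, -0.2, -2.6]
width: 0.0184
gripper_force: 100.0
```

```bash
python3 st.py
```

```text
time 12.4667
ee_pos [ 0.4721 -0.0812  0.2243]
ft_force [ 0.0181 -0.249  -2.595 ]
ft_torque [0.046  0.084  0.0283]
width 0.0184
gripper_force 99.9553
lean deg x,y [-5.95 -0.46]
```

It's essentially free, since the force is now about the lid's own weight. I'll level it and lift slowly to about 45 mm above the rim.

To row units: 0.104 rad / 4 = 0.026.

Call:
play_rows(
  plan=[
    {"dp":[0.0008,0,0.0005],"delta_rot":[-0.0003,0.0043,0],"gripper":-1},
    {"dp":[0.0016,0,0.001],"delta_rot":[-0.0005,0.0085,0],"gripper":-1},
    {"dp":[0.0024,0,0.0015],"delta_rot":[-0.001,0.013,0],"gripper":-1},
    {"dp":[0.0032,0,0.0025],"delta_rot":[-0.0013,0.0175,0],"gripper":-1},
    {"dp":[0.004,0,0.004],"delta_rot":[-0.0015,0.0218,0],"gripper":-1},
    {"dp":[0.005,0,0.006],"delta_rot":[-0.002,0.026,0],"gripper":-1},
    {"dp":[0.005,0,0.009],"delta_rot":[-0.002,0.026,0],"gripper":-1},
    {"dp":[0.005,0,0.012],"delta_rot":[-0.002,0.026,0],"gripper":-1},
    {"dp":[0.005,0,0.016],"delta_rot":[-0.002,0.026,0],"gripper":-1},
    {"dp":[0.005,0,0.02],"delta_rot":[-0.002,0.026,0],"gripper":-1},
    {"dp":[0.005,0,0.023],"delta_rot":[-0.002,0.026,0],"gripper":-1},
    {"dp":[0.005,0,0.025],"delta_rot":[-0.002,0.026,0],"gripper":-1},
    {"dp":[0.005,0,0.025],"delta_rot":[-0.002,0.026,0],"gripper":-1},
    {"dp":[0.005,0,0.025],"delta_rot":[-0.002,0.026,0],"gripper":-1},
    {"dp":[0.005,0,0.025],"delta_rot":[-0.002,0.026,0],"gripper":-1},
    {"dp":[0.005,0,0.025],"delta_rot":[-0.002,0.026,0],"gripper":-1},
    {"dp":[0.005,0,0.025],"delta_rot":[-0.002,0.026,0],"gripper":-1},
    {"dp":[0.005,0,0.025],"delta_rot":[-0.002,0.026,0],"gripper":-1},
  ],
)

```text
time: 13.97
ee_pos: [0.4776, -0.0812, 0.249]
ee_rot: [-2.142, -2.297, 0.001]
ft_force: [0.5, -0.4, -2.9]
width: 0.0189
gripper_force: 100.1
```

```bash
python3 st.py; python3 - <<'E'
from rig import *
import cv2
cv2.imwrite("pics/s3.png",cv2.resize(read_camera("scene")["pixels"][100:220,240:360],(600,600),interpolation=cv2.INTER_CUBIC))
E
```

```text
time 13.9667
ee_pos [ 0.4776 -0.0812  0.249 ]
ft_force [ 0.5327 -0.3973 -2.8593]
ft_torque [-0.0228 -0.0532 -0.0111]
width 0.0189
gripper_force 100.0568
lean deg x,y [ 0.08 -0.01]
```

View pics/s3.png

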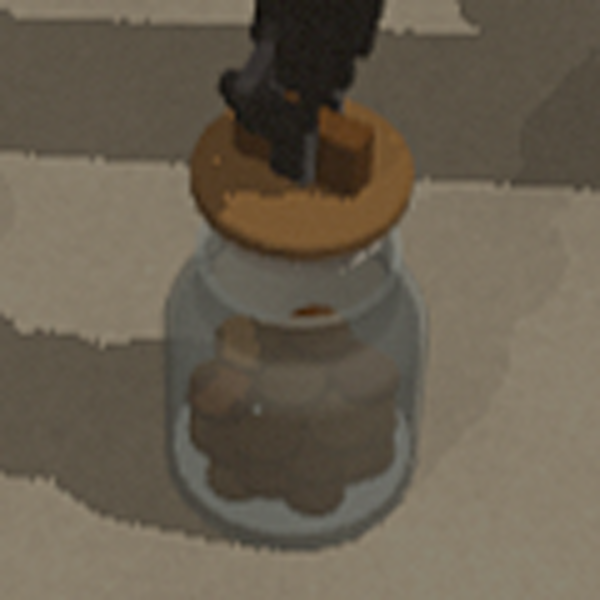

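The lid (about (300,180) in the crop) is level and clear of the mouth, and the jar stands in place. I'm handing in.

```bash
python3 -c "
from rig import *
print(hand_in())"
```

```text
the job is handed in; nothing more can be done
None
```

The lid was rocked free in seven strokes and is held level about 45 mm above the mouth; the jar is still standing in place, and the job is handed in (no verdict was returned).

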